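Draw the packing plate home in the clubmaker's jig and close the keeper

TASK

Lay the fingertips lightly on the bare front part of the flat packing plate in the bench jig and draw it toward the front until it is fully home against the stop bar; never press on it with more than 15 N, or its height setting is spoiled. Then swing the keeper bar by its upright knob all the way across the plate and let go of it, leaving the plate home and the other things on the bench where they are.

Things in the scene. Friction and masses are not known exactly. Their poses are not given: they have to be found in the camera images.
- jig: Bench jig, fixed, turned up to 20 degrees. Aluminium bed 270 (x) by 150 (y) by 15 mm. Origin: centre of its underside, on the bench; z up; -x end = front, nearest the robot. Two guide strips (inner faces at jig y = -46 and +46 mm, tops 20 mm above the bench) lead the plate along x. Feel for the plate's top slowly (under 10 mm/s) and set the press by reading force: 6 to 10 N draws it; lighter, fingers slip.
- stop (a point): Middle of the top edge of the stop bar's rear face (the face the plate comes home against): jig x = -118 mm, 25 mm above the bench. A dark steel bar across the bed's front end, 12 mm thick, 120 mm long.
- bridge (a point): Middle of the front edge, on top, of the grey cover bridge over the bed's rear: spans jig x = 0 to +130 mm, underside 32 mm, top 36 mm above the bench. It hides the plate's rear, also when the plate is home.
- plate_mid (a point): Point of the packing plate midway in length and width, 3 mm over its underside. Loose flat steel plate 130 (x) by 90 (y) mm, 0.45 to 0.7 kg, on the slick bed (friction 0.28), 1 mm play a side, axes as the jig. Screw-set thickness, different each time and not measured: its rubber-faced top (friction 0.7) is 21 to 29 mm above the bench, gives 1 mm at 20 N. Starts 40 to 65 mm short of home (jig x = -53 mm), front 53 to 78 mm bare.
- keeper (a joint): Angle (rad) of the keeper, a flat steel bar on a vertical pin at the jig's left side, jig (-40, +85) mm. 0 = points to the jig's front (-x), clear of the plate; turns counter-clockwise seen from above, stops at 1.57 = points to -y, across the plate, 1.5 mm or more above it. Starts between 0 and 0.25. Stays where it is left; about 1.5 N at the knob moves it.
- keeper_knob (a point): Middle of the keeper bar's upright black knob, a smooth cylinder 14 mm in diameter and 42 mm tall (41 to 83 mm above the bench), standing on the bar 100 mm from the pivot. Grasp it from above; it may turn in the fingers.
- keeper_pivot (a point): Point on the keeper bar's vertical pivot axis, at the height of the knob's middle (62 mm above the bench). The pivot pin ends 47 mm above the bench.
- jar_center (a point): Middle of a small closed jar, 38 mm in diameter, 45 mm tall, that stands on the cover bridge. A bystander: leave it standing there.
- tape: Roll of tape lying flat, 100 mm across, 36 mm high, on the bench to the left of the jig; origin at the centre of its underside. A bystander.
- driver: Screwdriver lying along the right side of the jig; origin near its middle, on the bench. A bystander.
- squeeze: White squeeze bottle, 52 mm in diameter, 150 mm tall, standing; origin at the centre of its foot. A bystander.
- squeeze2: A second white squeeze bottle, the same. A bystander.
- spare: Spare steel block, 100 x 70 x 8 mm, lying on the bench well to the left of the jig; origin at the centre of its underside. A bystander, not the packing plate.
- mug: White mug, 76 mm across, 90 mm tall; origin at the centre of its foot. A bystander.
Not all that is in view belongs to the job. What is shaped like the part that bears plate_mid but blue or turquoise is not meant.

How it is judged:
By the outcome, as a careful person would: the job done as asked, in the order asked, and still so for the second after the job is handed in, with the robot touching nothing.
It also fails if it takes over 70 s, if anything falls off the work surface, if the arm or the gripper's body presses on something with over 40 N, if the wrist force passes 120 N, or if a joint passes its speed limit or range.

ROBOT

A 6-joint arm with a two-finger parallel gripper is mounted at the origin on the work surface. World frame = base frame: x ahead of the robot, y to its left, z up, the work surface at z = 0. Lengths are in m, angles in rad, forces in N, time in s.
With the tool pointing down it reaches from about 0.3 to 0.75 m from the base axis. Payload 8.5 kg.
Tool frame: the origin (TCP) lies on the centre line of the jaws, within the pads' length; the fingertips stand 11 mm ahead of it and the grasp point (between the pads) lies 8 mm behind it (robot.tcp_to_tips is the distance from the TCP to the fingertips, in m); z points along the fingers, y is the line along which they close (so a half turn about z gives the same grasp; the last joint's range is limited). The gripper opens to 85 mm and grips with 20 to 120 N. Pads are 22 mm wide; open, the fingers measure 114 mm over their backs; the gripper's body (76 mm by 85 mm) begins 54 mm behind the grasp point. The pads swing forward as they close: fully open they stand 13 mm farther back than shut.
Start: joints at [-1.372, 0.381, 1.297, -0, 1.464, -0.215], TCP at [0.221, -0.504, 0.242] pointing down, gripper open.
Joint ranges: [-3.11, 3.11], [-0.89, 2.33], [0.22, 2.48], [-1.42, 4.56], [0.17, 2.85], [-2.88, 2.88]. Speed limits (rad/s): [2.39, 2.39, 3.14, 3.14, 3.14, 3.14].

INTERFACE

Orientations are given as a 3x3 rotation matrix whose columns are the frame's x, y, z axes.
In Python, from plant import robot gives the robot as it stands. The module is installed in compiled form; this text tells all that it offers.
- The arm moves only by the tool step_arm, never from a script. Its argument "rows" is a list of rows, each an object with "rotation": the turn, a rotation vector about the tool's x, y, z as a fraction of full scale, a list of three; "slide": the shift along the tool's x, y, z as a fraction of full scale, a list of three; "gripper": the closure, from 0 (fully open) to 1 (shut). A call has exactly 8 rows; each row shifts and turns the commanded pose from where the row before left it, along the tool's axes as they then stand; what a row does not reach is not made up. Full scale, the value 1, is 2 cm for a shift and 5 degrees for a turn. A row lasts 1/8 s, in which the tool goes at most 62.5 mm and 10.7 degrees, less where a joint would pass 70% of its speed; a pose out of reach is approached as far as the arm can. A call with a number of a shift or a turn outside -1 to 1 is refused whole. A call with a gripper value outside its range is refused whole. The fingers move at their own pace and stop on an object; "force" is the grip in N (left out, the last holds). Time passes only in rows, so rows that do not move let the fingers close, or fill a call up. It gives the time, the measured TCP pose, the force, the opening and the grip force at its end, in the units of the state.
- robot.get_obs(): the state, without advancing time (a new reading comes with each control period).
- robot.grab_frame(name): name is "scene" or "side" or "wrist"; returns a dict with "color" (384x512x3 uint8, red, green, blue), "z_map" (384x512 float32, m along the optical axis (not along the pixel's ray), 0 where there is no reading), "intrinsics" (3x3 intrinsics, pixels), "rvec" (rotation vector, rad) and "tvec" (3), from world to camera coordinates, as OpenCV has them. Camera axes: x right, y down, z forward; pixel columns grow to the right and rows downward; lengths in m; the calibration is good to about 2 mm. A picture is of the moment at which its call begins.
- robot.hand_in(): hands the job in; it is judged then, once.
The state is a dict: "time": time; "qpos": joint angles; "joint_vel": joint speeds; "effort": joint torques, N m; "position": TCP position; "orientation": TCP orientation; "contact_force": force on the tool from outside, world axes, zero at the start; "torque": the same for the moment, N m; "gripper_width": opening from 0.0 (shut) to 1.0 (fully open); "finger_force": force on a finger pad.
Only numpy, scipy, OpenCV 4.12 (cv2) and the standard library are available. Lean on these libraries where they do the work, as an engineer would, in place of code of your own. Each camera call takes 0.05 s, during which the arm holds its last target. There are 200 camera calls.

## Working session

There is one attempt and no reset: what is moved stays moved. The work goes in short steps, Python scripts to look and compute and a tool call to move; the robot and the scene stay as the last step left them, time stands still between calls to the robot, and variables do not carry over. Pictures are saved under pics/ and viewed, at most 10 in all, crops included, and the job is handed in when it is done.

Besides the shell and the picture viewer there is one more tool, called after "Emit:" by a JSON object that holds its "api" and its "payload". step_arm: Moves the arm, as the interface text tells. Shift numbers are shares of 2 cm and turn numbers shares of 5 degrees, none past 1 either way. Its arguments: {"type":"object","properties":{"rows":{"type":"array"},"force":{"type":"number"}},"required":["rows"]}

```bash
mkdir -p pics
cat > h.py <<'E'
import numpy as np,cv2,pickle
from plant import robot
def grab(n):
    f=robot.grab_frame(n); pickle.dump(f,open(f'{n}.pkl','wb')); return f
def load(n): return pickle.load(open(f'{n}.pkl','rb'))
def cloud(f):
    K=f['intrinsics'];z=f['z_map'];v,u=np.indices(z.shape)
    P=np.stack([(u-K[0,2])/K[0,0]*z,(v-K[1,2])/K[1,1]*z,z],-1)
    R=cv2.Rodrigues(np.array(f['rvec'],float))[0];t=np.array(f['tvec']).ravel()
    W=(P-t)@R; W[z==0]=np.nan; return W
def ray(f,u,v,h):
    K=f['intrinsics'];R=cv2.Rodrigues(np.array(f['rvec'],float))[0];t=np.array(f['tvec']).ravel()
    d=R.T@np.linalg.solve(K,[u,v,1.]);c=-R.T@t
    return c+d*(h-c[2])/d[2]
def proj(f,p):
    return cv2.projectPoints(np.array(p,float).reshape(-1,1,3),np.array(f['rvec'],float),np.array(f['tvec'],float),f['intrinsics'],None)[0].reshape(-1,2)
E
python3 - <<'E'
from h import *
o=robot.get_obs();print(o['time'],o['position'],np.round(o['orientation'],3),o['contact_force'],o['gripper_width'],robot.tcp_to_tips)
for n in('scene','side'):
    f=grab(n);cv2.imwrite(f'pics/{n}0.png',cv2.resize(f['color'][:,:,::-1],(800,600),interpolation=cv2.INTER_CUBIC))
E
```

```text
0.0 [ 0.22108558 -0.50329347  0.24169786] [[ 0.916  0.402 -0.   ]
 [ 0.402 -0.916  0.001]
 [ 0.    -0.001 -1.   ]] [-0.24831878 -0.76489852 -0.01861298] 1.0010915991672156 0.011
```

View pics/scene0.png

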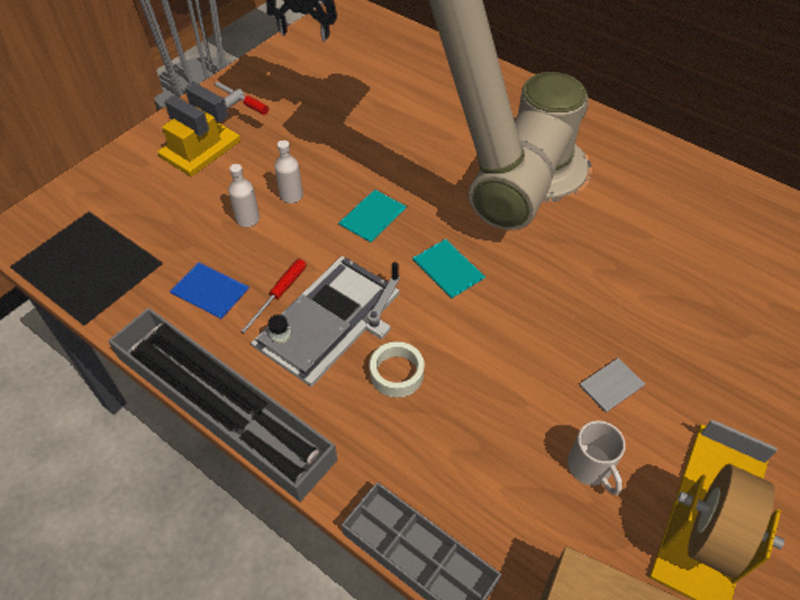

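View pics/side0.png

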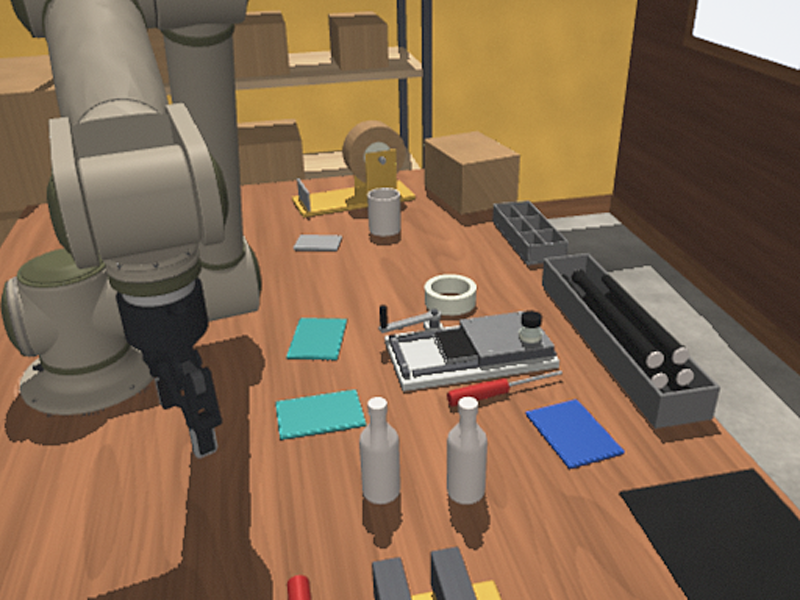

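Scene: the jig is at about (330,315) px. Its light bed shows at the front, the dark rubber-topped plate at (337,297), the grey bridge with the jar at (278,328), and the keeper with its black knob at (395,270). Turquoise and blue sheets lie at (372,215), (448,268) and (210,290), and the spare is at (612,384). None of those four is in the jig, so the dark sheet between the guides is the packing plate. I'll confirm it in an enlarged crop.

Run:
```python
from h import *
f=load('scene');s=load('side')
c=f['color'][155:255,150:275,::-1];c=cv2.resize(c,(800,640)[:2] if 0 else (750,600),interpolation=cv2.INTER_CUBIC);cv2.imwrite('pics/crop.png',c)
W=cloud(f)
def at(u,v): return np.round(W[int(v),int(u)],4)
sc=.64
for nm,(u,v) in dict(knob=(395,266),pivot=(375,318),bridge=(310,335),plate=(337,297),bed=(360,285),bed2=(345,270)).items(): print(nm,at(u*sc,v*sc))
R=cv2.Rodrigues(f['rvec'])[0];print('cam',-R.T@np.ravel(f['tvec']),f['intrinsics'][0,0])
# bridge top points
ys,xs=np.indices(W.shape[:2])
m=(np.abs(W[...,2]-.036)<.004)&(xs>150)&(xs<275)&(ys>155)&(ys<255)
print(m.sum(),cv2.minAreaRect((W[m][:,:2]*1000).astype(np.float32)))
```

```text
knob [ 0.5045 -0.0364  0.0783]
pivot [ 0.5997 -0.0076  0.0368]
bridge [ 0.7022 -0.0835  0.0295]
plate [ 0.6025 -0.1038  0.0257]
bed [ 0.5408 -0.0961  0.0094]
bed2 [ 0.5314 -0.1449  0.0134]
cam [1.19755239 0.50509516 1.14098411] 455.9005729240516
1631 ((681.82763671875, -48.319488525390625), (246.2511749267578, 333.8577575683594), 42.33744812011719)
```

View pics/crop.png

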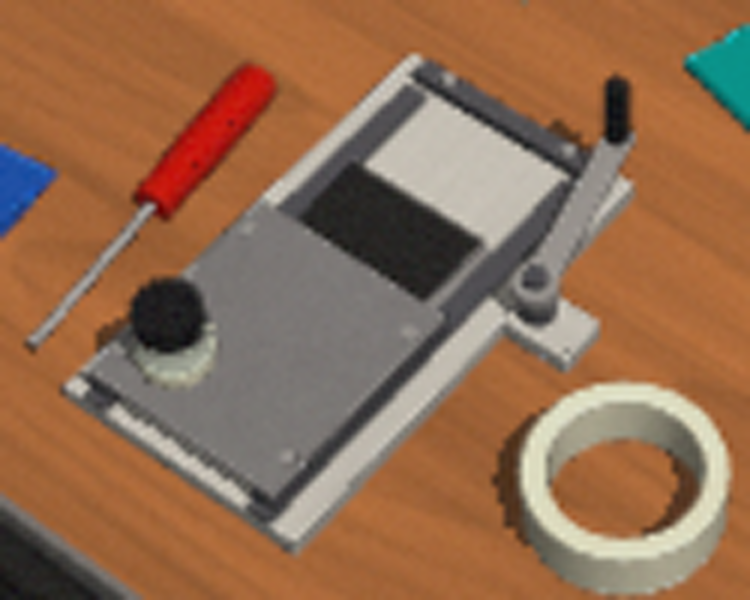

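The crop confirms it. The dark plate's bare strip spans (300..485, 160..300) in the crop, between the guides and ahead of the grey bridge. The stop bar is at (500,115), the pivot at (536,275), and the knob top at (617,82).

Run:
```python
from h import *
f=load('scene');s=load('side')
px=lambda u,v:(150+(u-2.5)/6,155+(v-2.5)/6)
img=[(415,57),(633,184),(65,385),(293,543)]
loc=np.array([[-135,-75],[-135,75],[135,-75],[135,75]])/1e3
# extra: bridge corners z36: front right(265,207), front left (440,318), unknown y
w=np.array([ray(f,*px(*p),.015)[:2] for p in img])
a=loc-loc.mean(0);b=w-w.mean(0)
th=np.arctan2((a[:,0]*b[:,1]-a[:,1]*b[:,0]).sum(),(a*b).sum())
R=np.array([[np.cos(th),-np.sin(th)],[np.sin(th),np.cos(th)]]);c=w.mean(0)
print('jig',c,np.degrees(th),'resid mm',np.round((w-c-a@R.T)*1e3,1))
J=lambda p:np.round((np.array(p[:2])-c)@R*1e3,1)
print('pivot',J(ray(f,*px(536,272),.047)),'knobtop',J(ray(f,*px(617,82),.083)))
for z in(.021,.025,.029):print('platefront',z,J(ray(f,*px(362,163),z)),J(ray(f,*px(483,240),z)))
print('bridge',J(ray(f,*px(265,207),.036)),J(ray(f,*px(440,318),.036)))
print('stop rear',J(ray(f,*px(500,133),.025)))
np.savez('jig.npz',c=c,th=th)
# check in side view
P=lambda x,y,z:np.r_[c+R@np.array([x,y])/1e3,z/1e3]
pts=[P(*l*1e3,15) for l in loc]+[P(-40,85,47)]
im=cv2.resize(s['color'][190:260,235:365,::-1],None,fx=6,fy=6,interpolation=cv2.INTER_CUBIC)
for q in proj(s,pts): cv2.circle(im,tuple(int(k) for k in ((q-[235,190])*6+2.5)),4,(0,255,0),1)
cv2.imwrite('pics/sidecrop.png',im)
```

```text
jig [ 0.64151245 -0.09453014] 0.6663400487887428 resid mm [[ 2.2  2.6]
 [ 0.4 -2. ]
 [-1.4  0.6]
 [-1.3 -1.1]]
pivot [-42.1  82.6] knobtop [-139.4   59. ]
platefront 0.021 [-56.9 -44.7] [-56.   36.5]
platefront 0.025 [-54.7 -42.5] [-53.8  38.5]
platefront 0.029 [-52.5 -40.2] [-51.6  40.5]
bridge [  2.6 -56.9] [ 2.2 57.1]
stop rear [-113.4    2. ]
```

View pics/sidecrop.png

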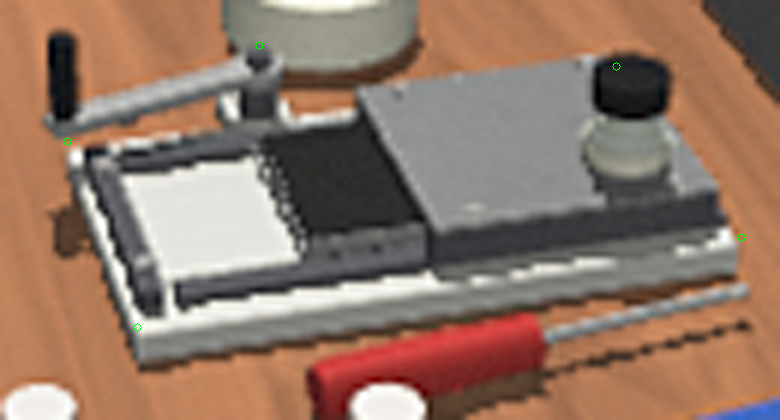

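Run:
```python
from h import *
from scipy.optimize import least_squares
f=load('scene');s=load('side')
L=np.array([[-135,-75,15],[-135,75,15],[135,-75,15],[135,75,15],[-40,85,47]])/1e3
a=(np.array([(415,57),(633,184),(65,385),(293,543),(536,272)])-2.5)/6+[150,155]
ib=[1,0,2,4];b=(np.array([(75,153),(138,325),(738,240),(263,55)])-2.5)/6+[235,190]
def W(p,L):
    C,S=np.cos(p[2]),np.sin(p[2]);return np.c_[p[0]+C*L[:,0]-S*L[:,1],p[1]+S*L[:,0]+C*L[:,1],L[:,2]]
r=lambda p:np.r_[(proj(f,W(p,L))-a).ravel(),(proj(s,W(p,L[ib]))-b).ravel()]
q=least_squares(r,[.64,-.094,.01],loss='soft_l1').x
print(q,np.degrees(q[2]),np.round(r(q),1))
C,S=np.cos(q[2]),np.sin(q[2]);R=np.array([[C,-S],[S,C]])
k=ray(f,150+(617-2.5)/6,155+(82-2.5)/6,.083);k2=ray(s,235+(62-2.5)/6,190+(35-2.5)/6,.083)
print('knob',k,k2,[(v[:2]-q[:2])@R for v in(k,k2)])
np.savez('jig.npz',q=q)
print('press',W(q,np.array([[-.027,0,0]])),'stop',W(q,np.array([[-.118,0,0]])))
```

```text
[ 0.64117103 -0.09579207  0.01261464] 0.722765527744255 [-0.4 -1.   0.3 -0.1 -0.7 -0.1 -0.2  0.2 -0.1  0.6 -1.3 -1.7 -0.   0.7
  0.6 -0.2 -0.5 -1.4]
knob [ 0.50144813 -0.03716629  0.083     ] [ 0.5019189  -0.03920862  0.083     ] [array([-0.13897226,  0.06038362]), array([-0.13852729,  0.05833552])]
press [[ 0.61417318 -0.09613266  0.        ]] stop [[ 0.52318042 -0.09728056  0.        ]]
```

Emit:
{"api": "step_arm", "payload": {"rows": [{"rotation": [0,0,-1],"slide": [0,0,0],"gripper": 1},{"rotation": [0,0,-1],"slide": [0,0,0],"gripper": 1},{"rotation": [0,0,-1],"slide": [0,0,0],"gripper": 1},{"rotation": [0,0,-1],"slide": [0,0,0],"gripper": 1},{"rotation": [0,0,-1],"slide": [0,0,0],"gripper": 1},{"rotation": [0,0,-1],"slide": [0,0,0],"gripper": 1},{"rotation": [0,0,-1],"slide": [0,0,0],"gripper": 1},{"rotation": [0,0,-1],"slide": [0,0,0],"gripper": 1}]}}

```text
time: 1.1
position: [0.2211, -0.5034, 0.242]
orientation: [[0.44, 0.898, -0.0], [0.898, -0.44, 0.001], [0.001, -0.001, -1.0]]
contact_force: [-0.0, 0.8, -0.4]
gripper_width: 0.002
finger_force: 0.0
```

Emit:
{"api": "step_arm", "payload": {"rows": [{"rotation": [0,0,-1],"slide": [0,0,0],"gripper": 1},{"rotation": [0,0,-1],"slide": [0,0,0],"gripper": 1},{"rotation": [0,0,-1],"slide": [0,0,0],"gripper": 1},{"rotation": [0,0,-1],"slide": [0,0,0],"gripper": 1},{"rotation": [0,0,-1],"slide": [0,0,0],"gripper": 1},{"rotation": [0,0,-0.36],"slide": [0,0,0],"gripper": 1},{"rotation": [0,0,0],"slide": [1,1,0],"gripper": 1},{"rotation": [0,0,0],"slide": [1,1,0],"gripper": 1}]}}

```text
time: 2.1
position: [0.2611, -0.4627, 0.242]
orientation: [[-0.007, 1.0, -0.0], [1.0, 0.007, 0.001], [0.001, -0.0, -1.0]]
contact_force: [0.6, 0.2, 0.4]
gripper_width: -0.005
finger_force: 0.0
```

Emit:
{"api": "step_arm", "payload": {"rows": [{"rotation": [0,0,0],"slide": [1,1,0],"gripper": 1},{"rotation": [0,0,0],"slide": [1,1,0],"gripper": 1},{"rotation": [0,0,0],"slide": [1,1,0],"gripper": 1},{"rotation": [0,0,0],"slide": [1,1,0],"gripper": 1},{"rotation": [0,0,0],"slide": [1,1,0],"gripper": 1},{"rotation": [0,0,0],"slide": [1,1,0],"gripper": 1},{"rotation": [0,0,0],"slide": [1,1,0],"gripper": 1},{"rotation": [0,0,0],"slide": [1,1,0],"gripper": 1}]}}

```text
time: 3.1
position: [0.4199, -0.301, 0.2422]
orientation: [[-0.008, 1.0, -0.0], [1.0, 0.008, 0.0], [0.0, -0.0, -1.0]]
contact_force: [-0.5, 0.3, 0.4]
gripper_width: 0.0
finger_force: 0.0
```

Emit:
{"api": "step_arm", "payload": {"rows": [{"rotation": [0,0,0],"slide": [1,1,0],"gripper": 1},{"rotation": [0,0,0],"slide": [1,1,0],"gripper": 1},{"rotation": [0,0,0],"slide": [1,1,0],"gripper": 1},{"rotation": [0,0,0],"slide": [1,1,0],"gripper": 1},{"rotation": [0,0,0],"slide": [1,1,0],"gripper": 1},{"rotation": [0,0,0],"slide": [1,1,0],"gripper": 1},{"rotation": [0,0,0],"slide": [1,1,0],"gripper": 1},{"rotation": [0,0,0],"slide": [1,1,0],"gripper": 1}]}}

```text
time: 4.1
position: [0.5785, -0.1396, 0.2421]
orientation: [[-0.008, 1.0, -0.0], [1.0, 0.008, 0.0], [0.0, -0.0, -1.0]]
contact_force: [-0.0, 0.2, 0.9]
gripper_width: -0.0
finger_force: 0.0
```

Emit:
{"api": "step_arm", "payload": {"rows": [{"rotation": [0,0,0],"slide": [0.75,0.6,0.5],"gripper": 1},{"rotation": [0,0,0],"slide": [0.75,0.6,1],"gripper": 1},{"rotation": [0,0,0],"slide": [0.7,0.55,1],"gripper": 1},{"rotation": [0,0,0],"slide": [0,0,1],"gripper": 1},{"rotation": [0,0,0],"slide": [0,0,1],"gripper": 1},{"rotation": [0,0,0],"slide": [0,0,1],"gripper": 1},{"rotation": [0,0,0],"slide": [0,0,1],"gripper": 1},{"rotation": [0,0,0],"slide": [0,0,1],"gripper": 1}]}}

```text
time: 5.1
position: [0.6122, -0.0957, 0.0902]
orientation: [[-0.008, 1.0, -0.002], [1.0, 0.008, 0.0], [0.0, -0.002, -1.0]]
contact_force: [0.1, 0.0, -0.0]
gripper_width: 0.0
finger_force: 0.0
```

Emit:
{"api": "step_arm", "payload": {"rows": [{"rotation": [0,0,0],"slide": [0,0,0.8],"gripper": 1},{"rotation": [0,0,0],"slide": [0,0,0.4],"gripper": 1},{"rotation": [0,0,0],"slide": [0,0,0.3],"gripper": 1},{"rotation": [0,0,0],"slide": [0,0,0.1],"gripper": 1},{"rotation": [0,0,0],"slide": [0,0,0],"gripper": 1},{"rotation": [0,0,0],"slide": [0,0,0],"gripper": 1},{"rotation": [0,0,0],"slide": [0,0,0],"gripper": 1},{"rotation": [0,0,0],"slide": [0,0,0],"gripper": 1}]}}

```text
time: 6.1
position: [0.6126, -0.0961, 0.0605]
orientation: [[-0.009, 1.0, 0.0], [1.0, 0.009, -0.0], [-0.0, 0.0, -1.0]]
contact_force: [-0.1, 0.2, -0.0]
gripper_width: 0.002
finger_force: 0.0
```

Run:
```python
from h import *
f=grab('scene');o=robot.get_obs();print(o['position'],o['contact_force'])
im=cv2.resize(f['color'][130:255,150:290,::-1],None,fx=4,fy=4,interpolation=cv2.INTER_CUBIC)
g=grab('side')
im2=cv2.resize(g['color'][150:275,235:375,::-1],None,fx=4,fy=4,interpolation=cv2.INTER_CUBIC)
cv2.imwrite('pics/above.png',cv2.resize(np.hstack([im,im2]),(800,357)))
```

```text
[ 0.61257445 -0.09606761  0.06044035] [-0.19210133 -0.54287108 -0.60042574]
```

View pics/above.png

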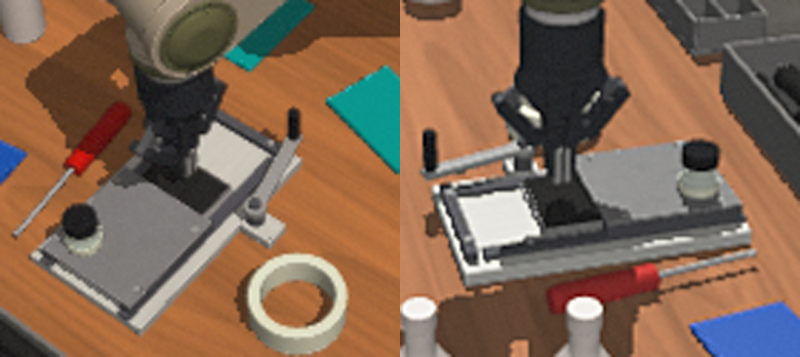

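Left view: the shut fingers are above the dark strip, at about (185,170). Right view: they are at (563,165), well ahead of the bridge and clear of the knob. Next I'll estimate the plate height from depth relative to the bed and bridge, to shorten the slow feel.

Run:
```python
from h import *
import glob
q=np.load('jig.npz')['q'];C,S=np.cos(q[2]),np.sin(q[2]);R=np.array([[C,-S],[S,C]])
f=load('side');s0=cv2.imread('pics/side0.png')
def med(f,box,h):
    x0,x1,y0,y1=box;X,Y=np.meshgrid(np.linspace(x0,x1,12),np.linspace(y0,y1,12))
    P=np.c_[np.c_[X.ravel(),Y.ravel()]/1e3@R.T+q[:2],np.full(X.size,h)]
    uv=np.unique(np.round(proj(f,P)).astype(int),axis=0);z=cloud(f)[uv[:,1],uv[:,0],2]
    return round(float(np.nanmedian(z))*1e3,1),round(float(np.nanstd(z))*1e3,1),len(uv)
for n in('scene','side'):
    f=load(n)
    print(n,'bed',med(f,(-105,-68,-30,30),.015),'bridge',med(f,(10,60,-30,40),.036),
     'plateL',med(f,(-45,-8,15,38),.026),'plateR',med(f,(-45,-8,-38,-25),.026),'bench',med(f,(-230,-170,-40,0),0))
```

```text
scene bed (13.9, 20.1, 132) bridge (34.6, 1.9, 144) plateL (27.5, 2.1, 95) plateR (28.5, 37.7, 58) bench (-1.7, 2.5, 134)
side bed (15.2, 1.4, 144) bridge (36.0, 1.3, 144) plateL (29.0, 10.9, 83) plateR (28.6, 1.6, 55) bench (-0.3, 1.3, 125)
```

Plate top is about 28.8 mm, so contact is expected at TCP z ≈ 0.040.

Emit:
{"api": "step_arm", "payload": {"rows": [{"rotation": [0,0,0],"slide": [0,0,0.3],"gripper": 1},{"rotation": [0,0,0],"slide": [0,0,0.25],"gripper": 1},{"rotation": [0,0,0],"slide": [0,0,0.15],"gripper": 1},{"rotation": [0,0,0],"slide": [0,0,0.08],"gripper": 1},{"rotation": [0,0,0],"slide": [0,0,0.06],"gripper": 1},{"rotation": [0,0,0],"slide": [0,0,0.03],"gripper": 1},{"rotation": [0,0,0],"slide": [0,0,0.01],"gripper": 1},{"rotation": [0,0,0],"slide": [0,0,0],"gripper": 1}]}}

```text
time: 7.2
position: [0.6126, -0.0961, 0.0428]
orientation: [[-0.009, 1.0, 0.0], [1.0, 0.009, -0.0], [-0.0, 0.0, -1.0]]
contact_force: [-0.0, -0.1, -0.0]
gripper_width: 0.003
finger_force: 0.0
```

Emit:
{"api": "step_arm", "payload": {"rows": [{"rotation": [0,0,0],"slide": [0,0,0.006],"gripper": 1},{"rotation": [0,0,0],"slide": [0,0,0.006],"gripper": 1},{"rotation": [0,0,0],"slide": [0,0,0.006],"gripper": 1},{"rotation": [0,0,0],"slide": [0,0,0.006],"gripper": 1},{"rotation": [0,0,0],"slide": [0,0,0.006],"gripper": 1},{"rotation": [0,0,0],"slide": [0,0,0],"gripper": 1},{"rotation": [0,0,0],"slide": [0,0,0],"gripper": 1},{"rotation": [0,0,0],"slide": [0,0,0],"gripper": 1}]}}

```text
time: 8.2
position: [0.6125, -0.0961, 0.0421]
orientation: [[-0.009, 1.0, -0.0], [1.0, 0.009, 0.0], [0.0, -0.0, -1.0]]
contact_force: [-1.0, 0.0, -0.8]
gripper_width: -0.0
finger_force: 0.0
```

Emit:
{"api": "step_arm", "payload": {"rows": [{"rotation": [0,0,0],"slide": [0,0,0.01],"gripper": 1},{"rotation": [0,0,0],"slide": [0,0,0.01],"gripper": 1},{"rotation": [0,0,0],"slide": [0,0,0.01],"gripper": 1},{"rotation": [0,0,0],"slide": [0,0,0],"gripper": 1},{"rotation": [0,0,0],"slide": [0,0,0],"gripper": 1},{"rotation": [0,0,0],"slide": [0,0,0],"gripper": 1},{"rotation": [0,0,0],"slide": [0,0,0],"gripper": 1},{"rotation": [0,0,0],"slide": [0,0,0],"gripper": 1}]}}

```text
time: 9.2
position: [0.6125, -0.0961, 0.0415]
orientation: [[-0.009, 1.0, 0.0], [1.0, 0.009, 0.0], [0.0, 0.0, -1.0]]
contact_force: [0.4, -0.0, -0.7]
gripper_width: 0.0
finger_force: 0.0
```

Emit:
{"api": "step_arm", "payload": {"rows": [{"rotation": [0,0,0],"slide": [0,0,0.01],"gripper": 1},{"rotation": [0,0,0],"slide": [0,0,0.01],"gripper": 1},{"rotation": [0,0,0],"slide": [0,0,0.01],"gripper": 1},{"rotation": [0,0,0],"slide": [0,0,0],"gripper": 1},{"rotation": [0,0,0],"slide": [0,0,0],"gripper": 1},{"rotation": [0,0,0],"slide": [0,0,0],"gripper": 1},{"rotation": [0,0,0],"slide": [0,0,0],"gripper": 1},{"rotation": [0,0,0],"slide": [0,0,0],"gripper": 1}]}}

```text
time: 10.2
position: [0.6126, -0.0961, 0.0409]
orientation: [[-0.009, 1.0, 0.0], [1.0, 0.009, 0.0], [0.0, 0.0, -1.0]]
contact_force: [0.0, 0.5, -0.0]
gripper_width: 0.002
finger_force: 0.0
```

Emit:
{"api": "step_arm", "payload": {"rows": [{"rotation": [0,0,0],"slide": [0,0,0.01],"gripper": 1},{"rotation": [0,0,0],"slide": [0,0,0.01],"gripper": 1},{"rotation": [0,0,0],"slide": [0,0,0.01],"gripper": 1},{"rotation": [0,0,0],"slide": [0,0,0],"gripper": 1},{"rotation": [0,0,0],"slide": [0,0,0],"gripper": 1},{"rotation": [0,0,0],"slide": [0,0,0],"gripper": 1},{"rotation": [0,0,0],"slide": [0,0,0],"gripper": 1},{"rotation": [0,0,0],"slide": [0,0,0],"gripper": 1}]}}

```text
time: 11.2
position: [0.6125, -0.0961, 0.0403]
orientation: [[-0.009, 1.0, -0.0], [1.0, 0.009, -0.0], [-0.0, -0.0, -1.0]]
contact_force: [-0.2, -0.7, -0.5]
gripper_width: 0.003
finger_force: 0.0
```

Emit:
{"api": "step_arm", "payload": {"rows": [{"rotation": [0,0,0],"slide": [0,0,0.01],"gripper": 1},{"rotation": [0,0,0],"slide": [0,0,0.01],"gripper": 1},{"rotation": [0,0,0],"slide": [0,0,0.01],"gripper": 1},{"rotation": [0,0,0],"slide": [0,0,0],"gripper": 1},{"rotation": [0,0,0],"slide": [0,0,0],"gripper": 1},{"rotation": [0,0,0],"slide": [0,0,0],"gripper": 1},{"rotation": [0,0,0],"slide": [0,0,0],"gripper": 1},{"rotation": [0,0,0],"slide": [0,0,0],"gripper": 1}]}}

```text
time: 12.2
position: [0.6125, -0.0961, 0.0397]
orientation: [[-0.009, 1.0, 0.0], [1.0, 0.009, -0.0], [-0.0, 0.0, -1.0]]
contact_force: [0.5, -0.3, 0.2]
gripper_width: 0.002
finger_force: 0.0
```

Emit:
{"api": "step_arm", "payload": {"rows": [{"rotation": [0,0,0],"slide": [0,0,0.01],"gripper": 1},{"rotation": [0,0,0],"slide": [0,0,0.01],"gripper": 1},{"rotation": [0,0,0],"slide": [0,0,0.01],"gripper": 1},{"rotation": [0,0,0],"slide": [0,0,0],"gripper": 1},{"rotation": [0,0,0],"slide": [0,0,0],"gripper": 1},{"rotation": [0,0,0],"slide": [0,0,0],"gripper": 1},{"rotation": [0,0,0],"slide": [0,0,0],"gripper": 1},{"rotation": [0,0,0],"slide": [0,0,0],"gripper": 1}]}}

```text
time: 13.2
position: [0.6126, -0.0961, 0.0393]
orientation: [[-0.009, 1.0, 0.0], [1.0, 0.009, -0.0], [-0.0, 0.0, -1.0]]
contact_force: [-2.2, 0.1, 4.4]
gripper_width: -0.001
finger_force: 2.7
```

Emit:
{"api": "step_arm", "payload": {"rows": [{"rotation": [0,0,0],"slide": [0,0,0.01],"gripper": 1},{"rotation": [0,0,0],"slide": [0,0,0],"gripper": 1},{"rotation": [0,0,0],"slide": [0,0,0],"gripper": 1},{"rotation": [0,0,0],"slide": [0,0,0],"gripper": 1},{"rotation": [0,0,0],"slide": [0,0,0],"gripper": 1},{"rotation": [0,0,0],"slide": [0,0,0],"gripper": 1},{"rotation": [0,0,0],"slide": [0,0,0],"gripper": 1},{"rotation": [0,0,0],"slide": [0,0,0],"gripper": 1}]}}

```text
time: 14.2
position: [0.6126, -0.0961, 0.0393]
orientation: [[-0.009, 1.0, 0.0], [1.0, 0.009, -0.0], [-0.0, 0.0, -1.0]]
contact_force: [-2.2, 0.1, 5.5]
gripper_width: 0.002
finger_force: 3.2
```

Emit:
{"api": "step_arm", "payload": {"rows": [{"rotation": [0,0,0],"slide": [0,0,0.01],"gripper": 1},{"rotation": [0,0,0],"slide": [0,0,0.005],"gripper": 1},{"rotation": [0,0,0],"slide": [0,0,0],"gripper": 1},{"rotation": [0,0,0],"slide": [0,0,0],"gripper": 1},{"rotation": [0,0,0],"slide": [0,0,0],"gripper": 1},{"rotation": [0,0,0],"slide": [0,0,0],"gripper": 1},{"rotation": [0,0,0],"slide": [0,0,0],"gripper": 1},{"rotation": [0,0,0],"slide": [0,0,0],"gripper": 1}]}}

```text
time: 15.2
position: [0.6126, -0.0961, 0.0392]
orientation: [[-0.009, 1.0, 0.0], [1.0, 0.009, -0.0], [-0.0, 0.0, -1.0]]
contact_force: [-2.0, 0.3, 7.4]
gripper_width: 0.002
finger_force: 4.0
```

Emit:
{"api": "step_arm", "payload": {"rows": [{"rotation": [0,0,0],"slide": [0,-0.05,0],"gripper": 1},{"rotation": [0,0,0],"slide": [0,-0.1,0],"gripper": 1},{"rotation": [0,0,0],"slide": [0,-0.1,0],"gripper": 1},{"rotation": [0,0,0],"slide": [0,-0.1,0],"gripper": 1},{"rotation": [0,0,0],"slide": [0,-0.1,0],"gripper": 1},{"rotation": [0,0,0],"slide": [0,-0.1,0],"gripper": 1},{"rotation": [0,0,0],"slide": [0,-0.1,0],"gripper": 1},{"rotation": [0,0,0],"slide": [0,-0.1,0],"gripper": 1}]}}

```text
time: 16.2
position: [0.5987, -0.0966, 0.0393]
orientation: [[-0.009, 1.0, 0.003], [1.0, 0.009, -0.001], [-0.001, 0.003, -1.0]]
contact_force: [4.1, 0.0, 6.0]
gripper_width: -0.003
finger_force: 2.8
```

Ratio 4.1/6 is near slipping, so I'll add a little press.

Emit:
{"api": "step_arm", "payload": {"rows": [{"rotation": [0,0,0],"slide": [0,0,0.01],"gripper": 1},{"rotation": [0,0,0],"slide": [0,0,0.01],"gripper": 1},{"rotation": [0,0,0],"slide": [0,0,0],"gripper": 1},{"rotation": [0,0,0],"slide": [0,-0.05,0],"gripper": 1},{"rotation": [0,0,0],"slide": [0,-0.08,0],"gripper": 1},{"rotation": [0,0,0],"slide": [0,-0.08,0],"gripper": 1},{"rotation": [0,0,0],"slide": [0,-0.08,0],"gripper": 1},{"rotation": [0,0,0],"slide": [0,-0.08,0],"gripper": 1}]}}

```text
time: 17.2
position: [0.5916, -0.0968, 0.0392]
orientation: [[-0.009, 1.0, 0.004], [1.0, 0.009, -0.001], [-0.001, 0.004, -1.0]]
contact_force: [4.8, 0.0, 6.1]
gripper_width: 0.002
finger_force: 3.6
```

Run:
```python
from h import *
o=robot.get_obs();print(o['position'],o['contact_force'])
f=grab('scene');g=grab('side')
im=cv2.resize(f['color'][160:235,180:270,::-1],None,fx=4.4,fy=4.4,interpolation=cv2.INTER_CUBIC)
im2=cv2.resize(g['color'][190:265,250:340,::-1],None,fx=4.4,fy=4.4,interpolation=cv2.INTER_CUBIC)
cv2.imwrite('pics/draw1.png',np.hstack([im,im2]))
```

```text
[ 0.59160192 -0.09675273  0.03919612] [4.75409313 0.02911234 6.12976812]
```

View pics/draw1.png

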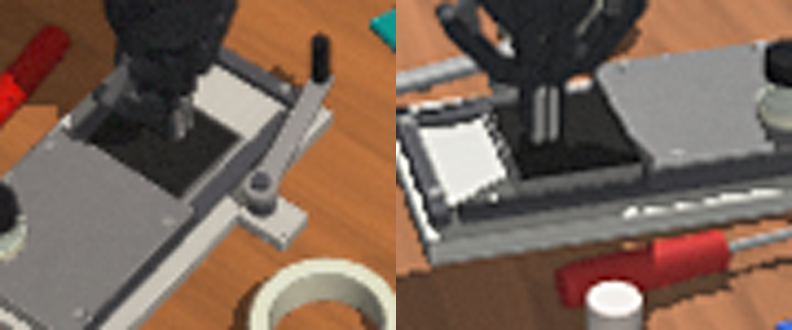

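The plate has moved with the fingers. In the left view its front edge is now at about (235,140) and the bare strip is longer, with the bed gap narrower in both views. I'll continue with slightly more press.

Emit:
{"api": "step_arm", "payload": {"rows": [{"rotation": [0,0,0],"slide": [0,0,0.01],"gripper": 1},{"rotation": [0,0,0],"slide": [0,-0.06,0.01],"gripper": 1},{"rotation": [0,0,0],"slide": [0,-0.1,0],"gripper": 1},{"rotation": [0,0,0],"slide": [0,-0.1,0],"gripper": 1},{"rotation": [0,0,0],"slide": [0,-0.1,0],"gripper": 1},{"rotation": [0,0,0],"slide": [0,-0.1,0],"gripper": 1},{"rotation": [0,0,0],"slide": [0,-0.1,0],"gripper": 1},{"rotation": [0,0,0],"slide": [0,-0.1,0],"gripper": 1}]}}

```text
time: 18.3
position: [0.5787, -0.097, 0.0391]
orientation: [[-0.009, 1.0, 0.005], [1.0, 0.009, -0.002], [-0.002, 0.005, -1.0]]
contact_force: [4.4, -0.1, 8.9]
gripper_width: 0.001
finger_force: 4.4
```

Emit:
{"api": "step_arm", "payload": {"rows": [{"rotation": [0,0,0],"slide": [0,-0.1,0],"gripper": 1},{"rotation": [0,0,0],"slide": [0,-0.1,0],"gripper": 1},{"rotation": [0,0,0],"slide": [0,-0.1,0],"gripper": 1},{"rotation": [0,0,0],"slide": [0,-0.1,0],"gripper": 1},{"rotation": [0,0,0],"slide": [0,-0.1,0],"gripper": 1},{"rotation": [0,0,0],"slide": [0,-0.1,0],"gripper": 1},{"rotation": [0,0,0],"slide": [0,-0.1,0],"gripper": 1},{"rotation": [0,0,0],"slide": [0,-0.1,0],"gripper": 1}]}}

```text
time: 19.3
position: [0.5628, -0.0972, 0.0391]
orientation: [[-0.009, 1.0, 0.005], [1.0, 0.009, -0.002], [-0.002, 0.005, -1.0]]
contact_force: [5.6, -0.8, 8.5]
gripper_width: -0.008
finger_force: 4.5
```

Emit:
{"api": "step_arm", "payload": {"rows": [{"rotation": [0,0,0],"slide": [0,-0.08,0],"gripper": 1},{"rotation": [0,0,0],"slide": [0,-0.08,0],"gripper": 1},{"rotation": [0,0,0],"slide": [0,-0.08,0],"gripper": 1},{"rotation": [0,0,0],"slide": [0,-0.08,0],"gripper": 1},{"rotation": [0,0,0],"slide": [0,-0.08,0],"gripper": 1},{"rotation": [0,0,0],"slide": [0,-0.08,0],"gripper": 1},{"rotation": [0,0,0],"slide": [0,-0.08,0],"gripper": 1},{"rotation": [0,0,0],"slide": [0,-0.08,0],"gripper": 1}]}}

```text
time: 20.3
position: [0.55, -0.0973, 0.0391]
orientation: [[-0.009, 1.0, 0.005], [1.0, 0.009, -0.002], [-0.002, 0.005, -1.0]]
contact_force: [4.6, -0.3, 8.1]
gripper_width: -0.003
finger_force: 4.6
```

Run:
```python
from h import *
o=robot.get_obs();print(o['position'],o['contact_force'])
f=grab('scene');g=grab('side')
im=cv2.resize(f['color'][160:235,180:270,::-1],None,fx=4.4,fy=4.4,interpolation=cv2.INTER_CUBIC)
im2=cv2.resize(g['color'][190:265,250:340,::-1],None,fx=4.4,fy=4.4,interpolation=cv2.INTER_CUBIC)
cv2.imwrite('pics/draw2.png',np.hstack([im,im2]))
```

```text
[ 0.55002008 -0.09729959  0.03905459] [ 4.61207797 -0.31220817  8.1348512 ]
```

View pics/draw2.png

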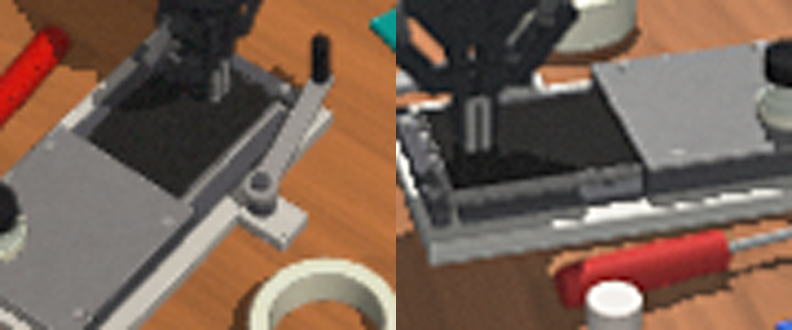

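The plate is nearly home: in the right view its front edge is at about (445,175), near the stop. I'll draw on past nominal until the fingers slip on the stopped plate.

Emit:
{"api": "step_arm", "payload": {"rows": [{"rotation": [0,0,0],"slide": [0,-0.05,0.005],"gripper": 1},{"rotation": [0,0,0],"slide": [0,-0.05,0.005],"gripper": 1},{"rotation": [0,0,0],"slide": [0,-0.05,0],"gripper": 1},{"rotation": [0,0,0],"slide": [0,-0.05,0],"gripper": 1},{"rotation": [0,0,0],"slide": [0,-0.05,0],"gripper": 1},{"rotation": [0,0,0],"slide": [0,-0.05,0],"gripper": 1},{"rotation": [0,0,0],"slide": [0,-0.05,0],"gripper": 1},{"rotation": [0,0,0],"slide": [0,-0.05,0],"gripper": 1}]}}

```text
time: 21.4
position: [0.5427, -0.0975, 0.0391]
orientation: [[-0.009, 1.0, 0.007], [1.0, 0.009, -0.002], [-0.002, 0.007, -1.0]]
contact_force: [7.7, 1.0, 8.7]
gripper_width: -0.001
finger_force: 4.4
```

Emit:
{"api": "step_arm", "payload": {"rows": [{"rotation": [0,0,0],"slide": [0,-0.05,0],"gripper": 1},{"rotation": [0,0,0],"slide": [0,-0.05,0],"gripper": 1},{"rotation": [0,0,0],"slide": [0,-0.05,0],"gripper": 1},{"rotation": [0,0,0],"slide": [0,-0.05,0],"gripper": 1},{"rotation": [0,0,0],"slide": [0,-0.05,0],"gripper": 1},{"rotation": [0,0,0],"slide": [0,0,0],"gripper": 1},{"rotation": [0,0,0],"slide": [0,0,0],"gripper": 1},{"rotation": [0,0,0],"slide": [0,0,0],"gripper": 1}]}}

```text
time: 22.4
position: [0.5376, -0.0976, 0.039]
orientation: [[-0.009, 1.0, 0.007], [1.0, 0.009, -0.002], [-0.002, 0.007, -1.0]]
contact_force: [6.8, 0.2, 10.1]
gripper_width: -0.001
finger_force: 4.5
```

Lateral force rose and the fingers slipped, so the plate is home. Lifting and moving over to the knob.

Emit:
{"api": "step_arm", "payload": {"rows": [{"rotation": [0,0,0],"slide": [0,0,-0.3],"gripper": 1},{"rotation": [0,0,0],"slide": [0,0,-1],"gripper": 1},{"rotation": [0,0,0],"slide": [0,0,-1],"gripper": 1},{"rotation": [0,0,0],"slide": [0,0,-1],"gripper": 1},{"rotation": [0,0,0],"slide": [0,0,-1],"gripper": 1},{"rotation": [0,0,0],"slide": [0,0,-1],"gripper": 0.3},{"rotation": [0,0,0],"slide": [1,-0.8,0],"gripper": 0.3},{"rotation": [0,0,0],"slide": [1,-0.8,0],"gripper": 0.3}]}}

```text
time: 23.4
position: [0.5016, -0.0565, 0.1432]
orientation: [[-0.008, 1.0, -0.002], [1.0, 0.008, 0.001], [0.001, -0.002, -1.0]]
contact_force: [0.2, -0.8, 1.0]
gripper_width: 0.633
finger_force: 0.0
```

Run:
```python
from h import *
o=robot.get_obs();print(o['position'],o['contact_force'],o['gripper_width'])
f=grab('scene');g=grab('side')
im=cv2.resize(f['color'][150:235,180:270,::-1],None,fx=4.4,fy=4.4,interpolation=cv2.INTER_CUBIC)
im2=cv2.resize(g['color'][180:265,235:325,::-1],None,fx=4.4,fy=4.4,interpolation=cv2.INTER_CUBIC)
cv2.imwrite('pics/lift.png',np.hstack([im,im2]))
```

```text
[ 0.50156735 -0.0564896   0.14319714] [ 0.17189224 -0.8022335   0.99384092] 0.6325405244770027
```

View pics/lift.png

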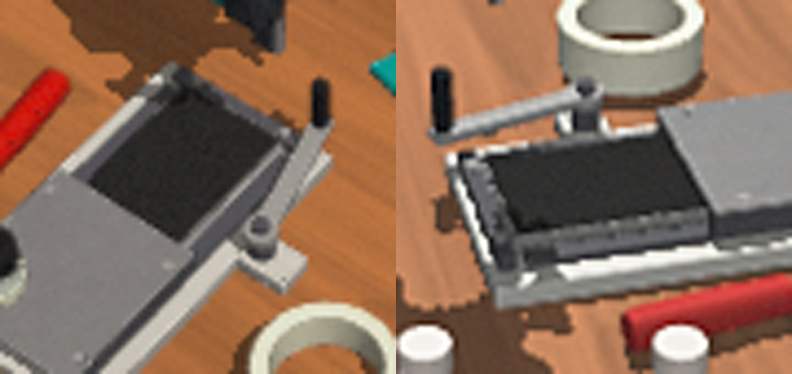

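The plate is home: the dark strip reaches the stop at about (185,80)–(285,135) in the left view with no bed showing. The keeper hasn't moved, with the knob at (320,100). Descending around the knob.

Emit:
{"api": "step_arm", "payload": {"rows": [{"rotation": [0,0,0],"slide": [0.95,0,0],"gripper": 0.3},{"rotation": [0,0,0],"slide": [0,0,0],"gripper": 0.3},{"rotation": [0,0,0],"slide": [0,0,0.8],"gripper": 0.3},{"rotation": [0,0,0],"slide": [0,0,0.8],"gripper": 0.3},{"rotation": [0,0,0],"slide": [0,0,0.8],"gripper": 0.3},{"rotation": [0,0,0],"slide": [0,0,0.8],"gripper": 0.3},{"rotation": [0,0,0],"slide": [0,0,0.8],"gripper": 0.3},{"rotation": [0,0,0],"slide": [0,0,0],"gripper": 0.3}]}}

```text
time: 24.5
position: [0.5024, -0.0382, 0.0627]
orientation: [[-0.009, 1.0, -0.002], [1.0, 0.009, 0.001], [0.001, -0.002, -1.0]]
contact_force: [0.1, -0.0, -0.7]
gripper_width: 0.7
finger_force: 0.0
```

Emit:
{"api": "step_arm", "payload": {"force": 30, "rows": [{"rotation": [0,0,0],"slide": [0,0,0],"gripper": 0.5},{"rotation": [0,0,0],"slide": [0,0,0],"gripper": 0.6},{"rotation": [0,0,0],"slide": [0,0,0],"gripper": 0.7},{"rotation": [0,0,0],"slide": [0,0,0],"gripper": 0.8},{"rotation": [0,0,0],"slide": [0,0,0],"gripper": 0.9},{"rotation": [0,0,0],"slide": [0,0,0],"gripper": 1},{"rotation": [0,0,0],"slide": [0,0,0],"gripper": 1},{"rotation": [0,0,0],"slide": [0,0,0],"gripper": 1}]}}

```text
time: 25.5
position: [0.5015, -0.038, 0.0638]
orientation: [[-0.009, 1.0, -0.003], [1.0, 0.009, -0.0], [0.0, -0.003, -1.0]]
contact_force: [-7.0, -0.4, 6.2]
gripper_width: 0.155
finger_force: 29.2
```

Run:
```python
from h import *
o=robot.get_obs();p=o['position'];print(p,o['gripper_width'],o['contact_force'])
q=np.load('jig.npz')['q'];C,S=np.cos(q[2]),np.sin(q[2]);R=np.array([[C,-S],[S,C]])
pv=q[:2]+R@[-.04,.085];d=p[:2]-pv;print('pivot',pv,'radius',np.hypot(*d),'ang',np.arctan2(d[1],d[0])-np.pi-q[2]+2*np.pi*(d[1]<0))
yaw=np.arctan2(o['orientation'][1][1],o['orientation'][0][1]);T=np.array([[-np.sin(yaw),np.cos(yaw)],[np.cos(yaw),np.sin(yaw)]]).T # cols tool x,y
th0=np.arctan2(-d[1],-d[0])-q[2];print(th0)
A=np.linspace(th0,1.6,17);P=np.array([pv-.1*np.array([np.cos(a+q[2]),np.sin(a+q[2])]) for a in A])
P[0]=p[:2];print(np.round(np.diff(P,axis=0)@T/.02,2),P[-1])
```

```text
[ 0.5014572  -0.03800232  0.06382783] 0.15542932856328048 [-6.95205246 -0.43536317  6.18330824]
pivot [ 0.600102  -0.0113034] radius 0.10219407171509778 ang 0.2517095643517173
0.25170956435171743
[[-0.38  0.23]
 [-0.39  0.16]
 [-0.38  0.19]
 [-0.36  0.22]
 [-0.34  0.25]
 [-0.32  0.28]
 [-0.29  0.3 ]
 [-0.27  0.33]
 [-0.24  0.35]
 [-0.21  0.37]
 [-0.18  0.38]
 [-0.14  0.4 ]
 [-0.11  0.41]
 [-0.07  0.41]
 [-0.04  0.42]
 [-0.    0.42]] [ 0.60428261 -0.11121598]
```

Gripped at 13 mm opening on the knob. Swinging along the arc.

Emit:
{"api": "step_arm", "payload": {"rows": [{"rotation": [0,0,0],"slide": [-0.38,0.1,0],"gripper": 1},{"rotation": [0,0,0],"slide": [-0.39,0.15,0],"gripper": 1},{"rotation": [0,0,0],"slide": [-0.38,0.19,0],"gripper": 1},{"rotation": [0,0,0],"slide": [-0.36,0.22,0],"gripper": 1},{"rotation": [0,0,0],"slide": [-0.34,0.25,0],"gripper": 1},{"rotation": [0,0,0],"slide": [0,0,0],"gripper": 1},{"rotation": [0,0,0],"slide": [0,0,0],"gripper": 1},{"rotation": [0,0,0],"slide": [0,0,0],"gripper": 1}]}}

```text
time: 26.5
position: [0.5187, -0.0763, 0.0638]
orientation: [[-0.01, 1.0, -0.006], [1.0, 0.01, -0.002], [-0.002, -0.006, -1.0]]
contact_force: [-14.6, -12.3, 8.3]
gripper_width: 0.151
finger_force: 29.9
```

Radial outward force 19 N: my arc is slightly inside the true one, so I'll ease outward 2 mm.

Emit:
{"api": "step_arm", "payload": {"rows": [{"rotation": [0,0,0],"slide": [-0.03,-0.04,0],"gripper": 1},{"rotation": [0,0,0],"slide": [-0.03,-0.04,0],"gripper": 1},{"rotation": [0,0,0],"slide": [0,0,0],"gripper": 1},{"rotation": [0,0,0],"slide": [0,0,0],"gripper": 1},{"rotation": [0,0,0],"slide": [0,0,0],"gripper": 1},{"rotation": [0,0,0],"slide": [0,0,0],"gripper": 1},{"rotation": [0,0,0],"slide": [0,0,0],"gripper": 1},{"rotation": [0,0,0],"slide": [0,0,0],"gripper": 1}]}}

```text
time: 27.5
position: [0.5186, -0.0764, 0.0638]
orientation: [[-0.01, 1.0, -0.002], [1.0, 0.01, -0.001], [-0.001, -0.002, -1.0]]
contact_force: [-7.4, -2.7, 4.8]
gripper_width: 0.149
finger_force: 29.5
```

Emit:
{"api": "step_arm", "payload": {"rows": [{"rotation": [0,0,0],"slide": [-0.29,0.16,0],"gripper": 1},{"rotation": [0,0,0],"slide": [-0.26,0.23,0],"gripper": 1},{"rotation": [0,0,0],"slide": [-0.24,0.25,0],"gripper": 1},{"rotation": [0,0,0],"slide": [-0.22,0.27,0],"gripper": 1},{"rotation": [0,0,0],"slide": [-0.2,0.28,0],"gripper": 1},{"rotation": [0,0,0],"slide": [-0.18,0.3,0],"gripper": 1},{"rotation": [0,0,0],"slide": [0,0,0],"gripper": 1},{"rotation": [0,0,0],"slide": [0,0,0],"gripper": 1}]}}

```text
time: 28.5
position: [0.5493, -0.1059, 0.0639]
orientation: [[-0.009, 1.0, -0.001], [1.0, 0.009, -0.004], [-0.004, -0.001, -1.0]]
contact_force: [-6.9, -12.1, 3.6]
gripper_width: 0.15
finger_force: 29.5
```

Emit:
{"api": "step_arm", "payload": {"rows": [{"rotation": [0,0,0],"slide": [-0.23,0.27,0],"gripper": 1},{"rotation": [0,0,0],"slide": [-0.2,0.3,0],"gripper": 1},{"rotation": [0,0,0],"slide": [-0.13,0.33,0],"gripper": 1},{"rotation": [0,0,0],"slide": [-0.1,0.33,0],"gripper": 1},{"rotation": [0,0,0],"slide": [-0.08,0.34,0],"gripper": 1},{"rotation": [0,0,0],"slide": [0,0,0],"gripper": 1},{"rotation": [0,0,0],"slide": [0,0,0],"gripper": 1},{"rotation": [0,0,0],"slide": [0,0,0],"gripper": 1}]}}

```text
time: 29.5
position: [0.5819, -0.1198, 0.0639]
orientation: [[-0.009, 1.0, 0.002], [1.0, 0.009, -0.003], [-0.003, 0.001, -1.0]]
contact_force: [-3.0, -7.8, 2.6]
gripper_width: 0.15
finger_force: 29.3
```

Emit:
{"api": "step_arm", "payload": {"rows": [{"rotation": [0,0,0],"slide": [-0.08,0.3,0],"gripper": 1},{"rotation": [0,0,0],"slide": [-0.05,0.3,0],"gripper": 1},{"rotation": [0,0,0],"slide": [0,0.25,0],"gripper": 1},{"rotation": [0,0,0],"slide": [0,0.1,0],"gripper": 1},{"rotation": [0,0,0],"slide": [0,0.05,0],"gripper": 1},{"rotation": [0,0,0],"slide": [0,0.05,0],"gripper": 1},{"rotation": [0,0,0],"slide": [0,0,0],"gripper": 1},{"rotation": [0,0,0],"slide": [0,0,0],"gripper": 1}]}}

```text
time: 30.5
position: [0.6001, -0.1214, 0.0637]
orientation: [[-0.009, 1.0, -0.006], [1.0, 0.009, -0.001], [-0.001, -0.006, -1.0]]
contact_force: [-16.4, -6.5, 10.1]
gripper_width: 0.15
finger_force: 30.5
```

At the keeper stop: 16 N of resistance and no further motion. Releasing and lifting.

Emit:
{"api": "step_arm", "payload": {"rows": [{"rotation": [0,0,0],"slide": [0,0,0],"gripper": 0.7},{"rotation": [0,0,0],"slide": [0,0,0],"gripper": 0.4},{"rotation": [0,0,0],"slide": [0,0,0],"gripper": 0.4},{"rotation": [0,0,0],"slide": [0,0,0],"gripper": 0.4},{"rotation": [0,0,0],"slide": [0,0,-0.3],"gripper": 0.4},{"rotation": [0,0,0],"slide": [0,0,-0.8],"gripper": 0.4},{"rotation": [0,0,0],"slide": [0,0,-1],"gripper": 0.4},{"rotation": [0,0,0],"slide": [0,0,-1],"gripper": 0.4}]}}

```text
time: 31.5
position: [0.6024, -0.1206, 0.1276]
orientation: [[-0.009, 1.0, 0.001], [1.0, 0.009, -0.0], [-0.0, 0.001, -1.0]]
contact_force: [-0.1, 0.6, 0.9]
gripper_width: 0.599
finger_force: 0.0
```

Emit:
{"api": "step_arm", "payload": {"rows": [{"rotation": [0,0,0],"slide": [0,0,-1],"gripper": 0.4},{"rotation": [0,0,0],"slide": [0,0,-1],"gripper": 0.4},{"rotation": [0,0,0],"slide": [0,-1,-1],"gripper": 0.4},{"rotation": [0,0,0],"slide": [0,-1,0],"gripper": 0.4},{"rotation": [0,0,0],"slide": [0,-1,0],"gripper": 0.4},{"rotation": [0,0,0],"slide": [0,-1,0],"gripper": 0.4},{"rotation": [0,0,0],"slide": [0,-1,0],"gripper": 0.4},{"rotation": [0,0,0],"slide": [0,0,0],"gripper": 0.4}]}}

```text
time: 32.5
position: [0.5017, -0.1215, 0.1869]
orientation: [[-0.008, 1.0, 0.001], [1.0, 0.008, -0.001], [-0.001, 0.001, -1.0]]
contact_force: [-0.7, -0.5, 0.7]
gripper_width: 0.603
finger_force: 0.0
```

Run:
```python
from h import *
o=robot.get_obs();print(o['time'],o['position'],o['contact_force'])
f=grab('scene');g=grab('side')
im=cv2.resize(f['color'][150:250,160:270,::-1],None,fx=3.6,fy=3.6,interpolation=cv2.INTER_CUBIC)
im2=cv2.resize(g['color'][180:280,250:360,::-1],None,fx=3.6,fy=3.6,interpolation=cv2.INTER_CUBIC)
cv2.imwrite('pics/end.png',np.hstack([im,im2]))
```

```text
32.5 [ 0.50166781 -0.12147116  0.18694869] [-0.72685771 -0.45944512  0.67478499]
```

View pics/end.png

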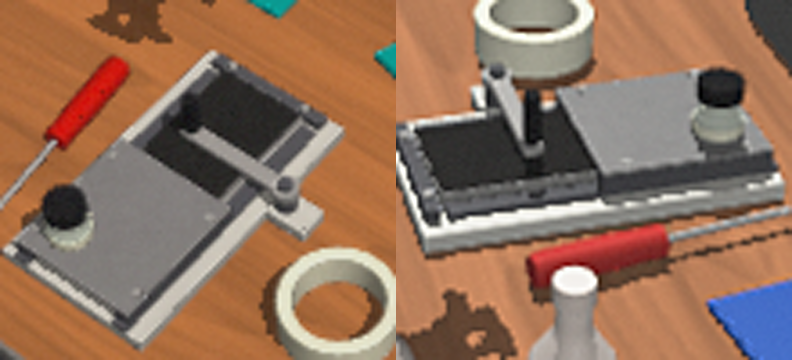

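The bar lies parallel to the bridge's front edge: (285,185)→(190,125) in the left view, slope 0.63 against 0.64. The plate is home, and the jar, tape and driver are in place. Handing in.

```bash
python3 -c "
from plant import robot
print(robot.hand_in())"
```

```text
the job is handed in; nothing more can be done
None
```

The job is handed in: the plate is home against the stop bar (press readings stayed at about 10 N or less), the keeper is swung fully across and released, and the jar, tape and screwdriver were undisturbed in the last view; no verdict came back.

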